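Return a slab spacer to the tightest slot that takes it

TASK

The clean slab spacer standing by itself on the marble tile has to go back into the graded wooden rack, but it is unmarked. Offer it to the slots one after another from the narrow end, pressing only lightly so the wood is not bruised, until the first slot lets it in, then seat it fully down in that slot and let go. Leave the two used spacers standing in the tray and everything else where it is.

Things in the scene. Friction and masses are not known exactly. Their poses are not given: they have to be found in the camera images.
- spacer_a: slab spacer, one of three alike from above: aluminium blade 70 mm long (x), 47 high, 10, 14 or 18 thick (y; not known which); on it a steel plate 70 by 36 (y), 47 to 50 above the foot, and a dark wooden grip 60 long, 22 thick, 50 to 76 above the foot, all centred. Origin: centre of the foot. About 0.14 kg. Stands upright, alone on the tile or with another in the tray (swapped between starts)
- spacer_b: slab spacer, one of three alike from above: aluminium blade 70 mm long (x), 47 high, 10, 14 or 18 thick (y; not known which); on it a steel plate 70 by 36 (y), 47 to 50 above the foot, and a dark wooden grip 60 long, 22 thick, 50 to 76 above the foot, all centred. Origin: centre of the foot. About 0.14 kg. Stands upright, alone on the tile or with another in the tray (swapped between starts)
- spacer_c: slab spacer, one of three alike from above: aluminium blade 70 mm long (x), 47 high, 10, 14 or 18 thick (y; not known which); on it a steel plate 70 by 36 (y), 47 to 50 above the foot, and a dark wooden grip 60 long, 22 thick, 50 to 76 above the foot, all centred. Origin: centre of the foot. About 0.14 kg. Stands upright, alone on the tile or with another in the tray (swapped between starts)
- rack: pale wooden block 98 (x) by 140 (y), on a dark plinth 108 by 150 by 8 mm, fixed, top 40 mm above the worktop; four blind slots cut from above, length along x, side by side along y, narrow at -y to wide at +y. A spacer fits a slot at least 1.5 mm wider than its blade. Slot floors 12 mm above the worktop; mouths chamfered 1 mm, bruised by over 50 N. Origin: centre of the underside
- slot_1 (a point): centre of the mouth of the rack's slot 1, level with the rack's top; the slot is 7.5 mm wide (along the rack's y), 74 mm long (along the rack's x) and 28 mm deep
- slot_2 (a point): centre of the mouth of the rack's slot 2, level with the rack's top; the slot is 11.5 mm wide (along the rack's y), 74 mm long (along the rack's x) and 28 mm deep
- slot_3 (a point): centre of the mouth of the rack's slot 3, level with the rack's top; the slot is 15.5 mm wide (along the rack's y), 74 mm long (along the rack's x) and 28 mm deep
- slot_4 (a point): centre of the mouth of the rack's slot 4, level with the rack's top; the slot is 19.5 mm wide (along the rack's y), 74 mm long (along the rack's x) and 28 mm deep
- tile: white marble tile 130 by 110 by 5 mm, fixed on the worktop; the clean spacer stands on it. Origin: centre of its underside
- tray: low aluminium tray, 120 mm (x) by 150 mm (y), rim 16 mm high, floor 5 mm thick, fixed; the two used spacers stand in it and stay there. Origin: centre of its underside
- mini_box: small white gift box with gold ribbon, 55 by 55 by 43 mm, bystander
- label_block: banded stack of blank white cards, 38 by 58 by 22 mm, bystander
- timer: square white minute timer with black dial, 56 by 56 by 27 mm, bystander

How it is judged:
By the outcome, as a careful person would: the job done as asked, in the order asked, and still so for the second after the job is handed in, with the robot touching nothing.
It also fails if it takes over 72 s, if anything falls off the work surface, if the arm or the gripper's body presses on something with over 40 N, if the wrist force passes 120 N, or if a joint passes its speed limit or range.

ROBOT

A 6-joint arm with a two-finger parallel gripper is mounted at the origin on a cart in front of the work surface, level with it; the furniture and walls round the work are solid. World frame = base frame: x ahead of the robot, y to its left, z up, the work surface at z = 0. Lengths are in m, angles in rad, forces in N, time in s.
With the tool pointing down it reaches from about 0.375 to 0.9 m from the base axis. Payload 3.1 kg.
Tool frame: the origin (TCP) lies midway between the tips of the shut fingers; the grasp point (between the pads) lies 19 mm behind it; z points along the fingers, y is the line along which they close (so a half turn about z gives the same grasp; the last joint's range is limited). The gripper opens to 87 mm and grips with 3 to 60 N. Pads are 19 mm wide; open, the fingers measure 117 mm over their backs; the gripper's body (75 mm by 190 mm) begins 51 mm behind the grasp point.
Start: joints at [1.052, 0.527, 1.433, -0, 1.181, -0.178], TCP at [0.209, 0.589, 0.223] pointing down, gripper open.
Joint ranges: [-3.08, 3.08], [-0.75, 2.2], [0.22, 2.44], [-1.43, 4.57], [0, 2.65], [-2.85, 2.85]. Speed limits (rad/s): [2.79, 2.79, 3.14, 3.14, 3.14, 3.14].

INTERFACE

Orientations are given as [roll, pitch, yaw] about the fixed x, y, z axes, in that order (R = Rz(yaw) Ry(pitch) Rx(roll)).
In Python, from cell import manip gives the robot as it stands.
- The arm moves only by the shell command python3 steer.py FILE [OPENING] [FORCE], which reads ROWS from the file FILE. ROWS is a JSON list that holds a single list of rows (three levels of brackets), with 1 to 8 rows, each of 6 numbers: dx, dy, dz in m, then a rotation vector rx, ry, rz in rad; each row is the pose to reach, as a shift and turn from the pose commanded when the command began, along the tool's axes at that moment; what a row does not reach only later rows make up. A row lasts 1/12 s, in which the tool goes at most 0.0417 m and 0.125 rad, less where a joint would pass 70% of its speed; a pose out of reach is approached as far as the arm can. OPENING is the finger opening in m, set as the command begins (- or left out keeps the last). The fingers move at their own pace and stop on an object; FORCE is the grip in N (left out, the last holds). Time passes only in rows, so rows that do not move let the fingers close. It prints the time, the measured TCP pose, the force, the opening and the grip force at its end. Input that does not fit is refused with a message, and nothing moves.
- manip.read_state(): the state, without advancing time (a new reading comes with each control period).
- manip.grab_frame(name): name is "side" or "top" or "wrist"; returns (picture, depth): 480x640x3 uint8, red, green, blue; 480x640 float32, m along the optical axis (not along the pixel's ray), 0 where there is no reading.
- manip.get_calibration(name): a dict with "K" (3x3 intrinsics, pixels), "R" (3x3) and "t" (3): a world point X has camera coordinates R X + t. Camera axes: x right, y down, z forward; pixel columns grow to the right and rows downward; lengths in m; the calibration is good to about 2 mm. The wrist camera is an equidistant fisheye: a pixel r from the principal point sees the ray r / f radians off the axis. A picture is of the moment at which its call begins: read the wrist's pose just before it. get_calibration takes no time and is no camera call; for the wrist camera it gives the pose at the moment of the call.
- manip.job_done(): hands the job in; it is judged then, once.
The state is a dict: "t": time; "joints": joint angles; "joint_velocities": joint speeds; "joint_torque": joint torques, N m; "tcp_pos": TCP position; "tool_rot": TCP orientation; "wrist_force": force on the tool from outside, world axes, zero at the start; "ft_torque": the same for the moment, N m; "grip_width": finger opening in m; "finger_force": force on a finger pad.
Only numpy, scipy, OpenCV 4.12 (cv2) and the standard library are available. Lean on these libraries where they do the work, as an engineer would, in place of code of your own. Each camera call takes 0.05 s, during which the arm holds its last target. There are 200 camera calls.

## Working session

There is one attempt and no reset: what is moved stays moved. The work goes in short steps, Python scripts to look and compute and a shell command to move; the robot and the scene stay as the last step left them, time stands still between calls to the robot, and variables do not carry over. Pictures are saved under pics/ and viewed, at most 10 in all, crops included, and the job is handed in when it is done.

```bash
ls; mkdir -p pics; python3 - <<'E'
from cell import manip
import cv2,numpy as np
s=manip.read_state();print(s)
for n in("top","side"):
    p,d=manip.grab_frame(n);cv2.imwrite(f"pics/{n}0.png",p[:,:,::-1]);np.save(f"pics/{n}0.npy",d)
    c=manip.get_calibration(n);print(n,c)
E
```

```text
cell.py
pics
steer.py
{'t': 0.0, 'joints': array([ 1.05147167e+00,  5.28462522e-01,  1.43389534e+00, -3.58324232e-05,
        1.18138410e+00, -1.78521975e-01]), 'joint_velocities': array([-0.00091118, -0.00091066,  0.0005007 ,  0.00016021, -0.00052264,
       -0.00085879]), 'joint_torque': array([ 1.00039630e-03, -4.40045929e+01, -1.76590794e+01,  6.34349557e-02,
        5.81026229e-02, -1.45355639e-04]), 'tcp_pos': array([0.2085301 , 0.58841383, 0.22157608]), 'tool_rot': array([-3.13947162e+00, -3.49070758e-04,  2.80080324e+00]), 'wrist_force': array([ 0.62079498, -0.22502333,  0.16812854]), 'ft_torque': array([ 0.0580473 , -0.00405311,  0.01480651]), 'finger_force': 0.0, 'grip_width': 0.0870260911737312}
top {'K': array([[449.23946361,   0.        , 319.67726159],
       [  0.        , 449.23946361, 247.77699937],
       [  0.        ,   0.        ,   1.        ]]), 'R': array([[-0.13224961, -0.99121231, -0.00286259],
       [-0.96754567,  0.12971825, -0.21686069],
       [ 0.21532632, -0.02591005, -0.97619836]]), 't': array([0.07291905, 0.54107334, 0.81493701])}
side {'K': array([[555.89006613,   0.        , 313.25299514],
       [  0.        , 555.89006613, 228.74515942],
       [  0.        ,   0.        ,   1.        ]]), 'R': array([[ 0.98440744, -0.17448917,  0.02226015],
       [-0.05522685, -0.42672998, -0.90269126],
       [ 0.16700892,  0.88738664, -0.42971266]]), 't': array([-0.51865926,  0.07390639,  0.97028226])}
```

View pics/top0.png

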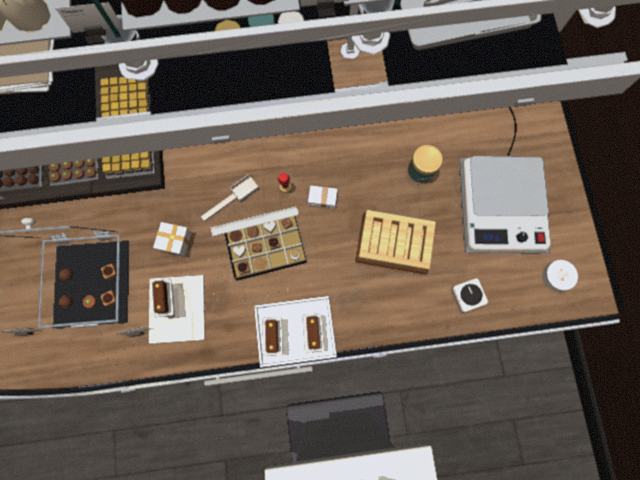

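View pics/side0.png

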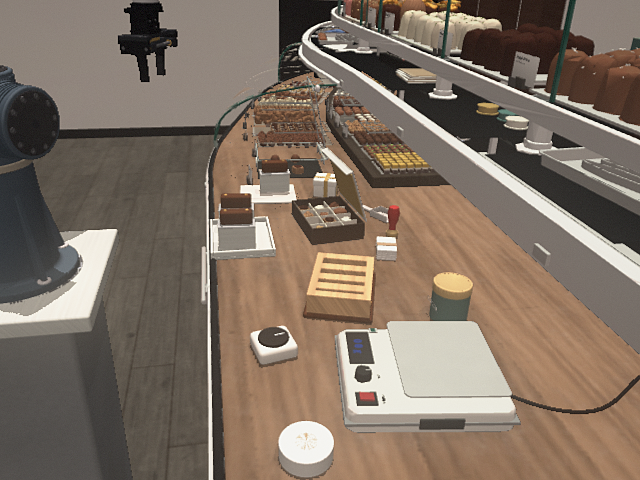

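The top picture shows the clean spacer at about (161,297) on the tile, the tray with the two used ones at (272,336) and (313,332), and the rack at (397,240) with its slots running up and down. The narrow end should be +y or -y, to be checked. The side view shows the rack at (342,285) and the arm high at the left.

```bash
cat > h.py <<'E'
import numpy as np,cv2
from cell import manip
def cloud(n,d):
    c=manip.get_calibration(n);K,R,t=c["K"],c["R"],c["t"]
    v,u=np.mgrid[:480,:640]
    X=np.stack([(u-K[0,2])/K[0,0]*d,(v-K[1,2])/K[1,1]*d,d],-1)
    return (X-t)@R
def rect(P):
    r=cv2.minAreaRect((P[:,:2]*1000).astype(np.float32));return np.round(r[0],1),np.round(r[1],1),round(r[2],2)
E
python3 - <<'E'
from h import *
for n,rois in (("top",dict(sp=(145,270,190,325,.07,.1),spplate=(145,270,190,325,.045,.06),u1=(262,315,285,360,.07,.1),u2=(300,310,325,355,.07,.1),rack=(350,200,445,280,.034,.05),tile=(140,270,210,350,.003,.012),desk=(200,350,240,380,-.02,.02))),("side",dict(sp=(255,150,295,200,.07,.1),rack=(300,245,380,320,.034,.05),tile=(235,180,300,205,.003,.012))):
    W=cloud(n,np.load(f"pics/{n}0.npy"))
    for k,(a,b,c,d,lo,hi) in rois.items():
        P=W[b:d,a:c].reshape(-1,3);P=P[(P[:,2]>lo)&(P[:,2]<hi)]
        if len(P)>5: print(n,k,len(P),rect(P),np.median(P[:,2]).round(4))
p=cv2.imread("pics/top0.png");a=cv2.resize(p[195:285,345:450],None,fx=6,fy=6,interpolation=cv2.INTER_CUBIC);cv2.imwrite("pics/rackcrop.png",a)
E
```

```text
File "<stdin>", line 2
    for n,rois in (("top",dict(sp=(145,270,190,325,.07,.1),spplate=(145,270,190,325,.045,.06),u1=(262,315,285,360,.07,.1),u2=(300,310,325,355,.07,.1),rack=(350,200,445,280,.034,.05),tile=(140,270,210,350,.003,.012),desk=(200,350,240,380,-.02,.02))),("side",dict(sp=(255,150,295,200,.07,.1),rack=(300,245,380,320,.034,.05),tile=(235,180,300,205,.003,.012))):
                                                                                                                                                                                                                                                                                                                                                                    ^
SyntaxError: invalid syntax
```

```bash
python3 - <<'E'
from h import *
R={"top":dict(sp=(145,270,190,325,.07,.1),spplate=(145,270,190,325,.045,.06),u1=(262,315,285,360,.07,.1),u2=(300,310,325,355,.07,.1),rack=(350,200,445,280,.034,.05),tile=(140,270,210,350,.003,.012)),"side":dict(sp=(255,150,295,200,.07,.1),rack=(300,245,380,320,.034,.05),tile=(235,180,300,205,.003,.012))}
for n,rois in R.items():
    W=cloud(n,np.load(f"pics/{n}0.npy"))
    for k,(a,b,c,d,lo,hi) in rois.items():
        P=W[b:d,a:c].reshape(-1,3);P=P[(P[:,2]>lo)&(P[:,2]<hi)]
        if len(P)>5: print(n,k,len(P),rect(P),np.median(P[:,2]).round(4))
p=cv2.imread("pics/top0.png");a=cv2.resize(p[195:285,345:450],None,fx=6,fy=6,interpolation=cv2.INTER_CUBIC);cv2.imwrite("pics/rackcrop.png",a)
E
```

```text
top sp 421 (array([490.8, 311.4]), array([59.9, 23.3]), 1.01) 0.0804
top spplate 237 (array([491.1, 311.5]), array([70.3, 36.3]), 0.9) 0.0552
top u1 414 (array([391.4, 110.8]), array([22.3, 59.7]), 83.63) 0.0802
top u2 391 (array([387.9,  34.9]), array([21.9, 59.6]), 87.28) 0.0806
top rack 2481 (array([ 549., -156.]), array([140.2, 100. ]), 72.17) 0.0399
top tile 2666 (array([472.2, 303.6]), array([143.3, 158.3]), 82.4) 0.0053
side sp 178 (array([487.9, 307.7]), array([26.6, 58.6]), 89.02) 0.0784
side rack 2574 (array([ 546.3, -155.3]), array([145. ,  98.2]), 72.32) 0.0397
side tile 743 (array([470.4, 305. ]), array([132.1, 141.2]), 77.29) 0.0053
```

View pics/rackcrop.png

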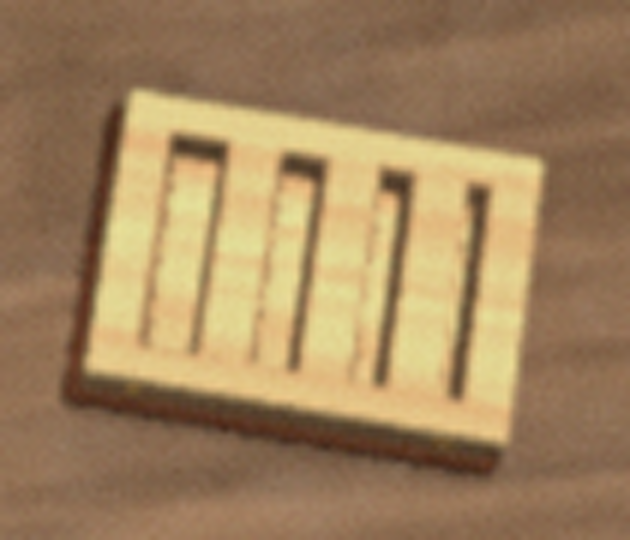

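The crop shows the slots, from narrow at right (slot 1, crop x≈470) to wide at left (slot 4, x≈185), so the narrow end is -y with rack yaw ≈ -17.8°. I'll hover over the spacer first, at z≈0.2.

```bash
cat >> h.py <<'E'
from scipy.spatial.transform import Rotation as Ro
def go(x,y,z,yaw,s=None):
    "tool-axis shift and turn to reach a tool-down pose"
    s=s or manip.read_state();R=Ro.from_euler("xyz",s["tool_rot"]);T=Ro.from_euler("xyz",[np.pi,0,yaw])
    print("go",R.inv().apply(np.array([x,y,z])-s["tcp_pos"]).round(4),(R.inv()*T).as_rotvec().round(4))
def snap(name):
    c=manip.get_calibration("wrist");p,d=manip.grab_frame("wrist")
    cv2.imwrite(f"pics/{name}.png",p[:,:,::-1]);np.savez(f"pics/{name}.npz",d=d,**c);return p,d,c
def wray(c,uv):
    q=np.atleast_2d(uv)-c["K"][:2,2];q=q/[c["K"][0,0],c["K"][1,1]];r=np.linalg.norm(q,axis=1,keepdims=True)
    dv=np.hstack([q/np.maximum(r,1e-9)*np.sin(r),np.cos(r)]);return -c["R"].T@c["t"],dv@c["R"]
def wz(c,uv,z):
    o,d=wray(c,uv);return o+d*((z-o[2])/d[:,2:])
def wproj(c,X):
    q=np.atleast_2d(X)@c["R"].T+c["t"];h=np.hypot(q[:,0],q[:,1]);th=np.arctan2(h,q[:,2])
    return c["K"][:2,2]+(q[:,:2]/h[:,None])*th[:,None]*[c["K"][0,0],c["K"][1,1]]
def wcloud(c,d):
    v,u=np.mgrid[:480,:640];o,r=wray(c,np.stack([u.ravel(),v.ravel()],1).astype(float));rc=r@c["R"].T
    X=o+r*(d.ravel()/np.maximum(rc[:,2],1e-3))[:,None];return X.reshape(480,640,3)
E
echo '[[[-0.04,-0.02,0,0,0,-0.04],[-0.08,-0.04,0,0,0,-0.08],[-0.115,-0.055,0,0,0,-0.12],[-0.15,-0.07,0,0,0,-0.16],[-0.185,-0.086,0,0,0,-0.2],[-0.22,-0.102,0,0,0,-0.24],[-0.255,-0.118,0,0,0,-0.28],[-0.29,-0.134,0,0,0,-0.32]]]' > next.json && python3 steer.py next.json 0.06
echo '[[[-0.03,-0.002,0,0,0,-0.02],[-0.05,-0.005,0.01,0,0,-0.03],[-0.062,-0.005,0.02,0,0,-0.04],[-0.062,-0.005,0.02,0,0,-0.04],[-0.062,-0.005,0.02,0,0,-0.04]]]' > next.json && python3 steer.py next.json
python3 - <<'E'
from h import *
go(.4905,.311,.2,3.159)
snap("w1")
E
```

```text
t: 0.77
tcp_pos: [0.4382, 0.3642, 0.2222]
tool_rot: [-3.141, -0.001, 3.123]
wrist_force: [-0.1, 0.8, 0.2]
grip_width: 0.0602
finger_force: 0.0
t: 1.18
tcp_pos: [0.4978, 0.3592, 0.2009]
tool_rot: [-3.14, -0.004, -3.123]
wrist_force: [-0.2, 0.5, 0.3]
grip_width: 0.0601
finger_force: 0.0
go [ 0.0082 -0.0481  0.001 ] [-0.0014 -0.0043  0.0013]
```

```bash
echo '[[[0.003,-0.018,0,0,0,0],[0.006,-0.036,0,0,0,0],[0.008,-0.048,0.0,0,0,0],[0.008,-0.048,0.0,0,0,0],[0.008,-0.048,0.0,0,0,0]]]' > next.json && python3 steer.py next.json
python3 - <<'E'
from h import *
snap("w2")
for n in("w1","w2"):
    c=dict(np.load(f"pics/{n}.npz"));W=wcloud(c,c["d"]);P=W.reshape(-1,3)
    P=P[(abs(P[:,0]-.49)<.06)&(abs(P[:,1]-.311)<.06)]
    G=P[(P[:,2]>.07)&(P[:,2]<.09)];print(len(G),rect(G),np.median(G[:,2]),(-c["R"].T@c["t"]).round(3))
E
```

```text
t: 1.65
tcp_pos: [0.4915, 0.3118, 0.2031]
tool_rot: [3.141, 0.0, -3.123]
wrist_force: [-0.3, -0.4, -0.2]
grip_width: 0.0597
finger_force: 0.0
2016 (array([488.1, 312.3]), array([59.3, 22.5]), 0.67) 0.07999905405785018 [0.418 0.358 0.363]
1949 (array([488.5, 312.1]), array([59.1, 22.3]), 0.44) 0.08001831550431765 [0.411 0.311 0.365]
```

View pics/w2.png

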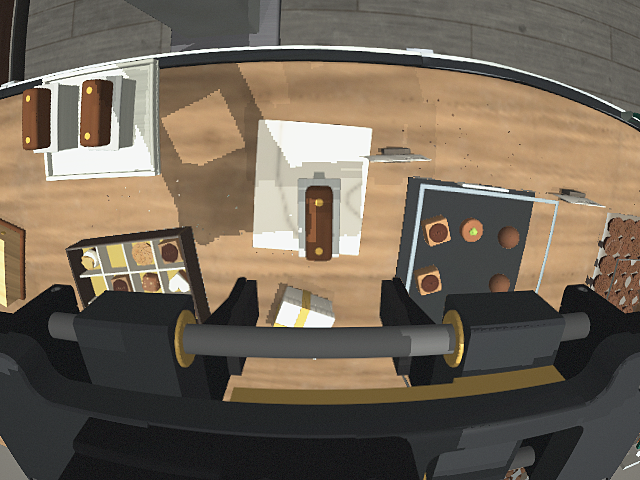

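Wrist view: the grip is seen whole at (319,222), on the plate; the tray's spacers are at (37,118) and (96,113). The box and card stand are near (300,305) and (400,155). I'll check heights under the gripper body before descending.

```bash
python3 - <<'E'
from h import *
for n in ("top","side"):
    P=cloud(n,np.load(f"pics/{n}0.npy")).reshape(-1,3)
    P=P[(abs(P[:,0]-.46)<.1)&(abs(P[:,1]-.312)<.12)&(P[:,2]<.3)]
    print(n,[(a,round(P[(P[:,1]>a)&(P[:,1]<=a+.03)][:,2].max(),3)) for a in np.arange(.2,.42,.03).round(2)])
go(.489,.312,.0585,3.151)
E
```

```text
top [(np.float64(0.2), np.float64(0.005)), (np.float64(0.23), np.float64(0.01)), (np.float64(0.26), np.float64(0.01)), (np.float64(0.29), np.float64(0.085)), (np.float64(0.32), np.float64(0.083)), (np.float64(0.35), np.float64(0.043)), (np.float64(0.38), np.float64(0.057)), (np.float64(0.41), np.float64(0.058))]
side [(np.float64(0.2), np.float64(0.003)), (np.float64(0.23), np.float64(0.008)), (np.float64(0.26), np.float64(0.056)), (np.float64(0.29), np.float64(0.083)), (np.float64(0.32), np.float64(0.081)), (np.float64(0.35), np.float64(0.042)), (np.float64(0.38), np.float64(0.056)), (np.float64(0.41), np.float64(0.055))]
go [ 0.0031 -0.0003  0.1446] [0.001  0.0009 0.0101]
```

Nothing nearby is taller than 58 mm, so I'll descend to just above and then go slowly to the last bit.

```bash
echo '[[[0.001,0,0.03,0,0,0],[0.003,0,0.06,0,0,0.01],[0.003,0,0.09,0,0,0.01],[0.003,0,0.115,0,0,0.01],[0.003,0,0.13,0,0,0.01],[0.003,0,0.137,0,0,0.01],[0.003,0,0.142,0,0,0.01],[0.003,0,0.142,0,0,0.01]]]' > next.json && python3 steer.py next.json 0.05
python3 -c "
from h import *
go(.489,.312,.0585,3.151)"
```

```text
t: 2.37
tcp_pos: [0.4892, 0.3119, 0.0601]
tool_rot: [3.142, -0.0, -3.132]
wrist_force: [-1.4, 0.2, -0.4]
grip_width: 0.0498
finger_force: 0.0
go [0.0002 0.0001 0.0016] [ 0.     -0.0003  0.0003]
```

```bash
echo '[[[0,0,0.001,0,0,0],[0,0,0.001,0,0,0],[0,0,0.001,0,0,0],[0,0,0.001,0,0,0],[0,0,0.001,0,0,0],[0,0,0.001,0,0,0],[0,0,0.001,0,0,0],[0,0,0.001,0,0,0]]]' > next.json && python3 steer.py next.json 0.0 35
echo '[[[0,0,-0.005,0,0,0],[0,0,-0.015,0,0,0],[0,0,-0.035,0,0,0],[0,0,-0.065,0,0,0],[0,0,-0.095,0,0,0],[0,0,-0.12,0,0,0],[0,0,-0.135,0,0,0],[0,0,-0.14,0,0,0]]]' > next.json && python3 steer.py next.json
python3 - <<'E'
from h import *
go(.53,-.156,.20,2.83)
snap("w3")
E
```

```text
t: 3.03
tcp_pos: [0.4896, 0.3115, 0.0602]
tool_rot: [3.141, 0.001, -3.132]
wrist_force: [0.7, -0.1, 4.1]
grip_width: 0.0216
finger_force: 35.0
t: 3.7
tcp_pos: [0.4907, 0.312, 0.2032]
tool_rot: [3.139, 0.006, -3.132]
wrist_force: [0.7, 0.4, -0.5]
grip_width: 0.0217
finger_force: 35.0
go [-0.0349 -0.4684  0.0024] [0.0031 0.0054 0.3209]
```

```bash
echo '[[[0,-0.01,0,0,0,0],[-0.002,-0.035,0,0,0,0.02],[-0.005,-0.07,0,0,0,0.05],[-0.008,-0.107,0,0,0,0.08],[-0.01,-0.144,0,0,0,0.11],[-0.013,-0.181,0,0,0,0.14],[-0.016,-0.218,0,0,0,0.16],[-0.018,-0.255,0,0,0,0.18]]]' > next.json && python3 steer.py next.json
python3 -c "
from h import *
go(.53,-.156,.20,2.83)"
```

```text
t: 4.42
tcp_pos: [0.5078, 0.0543, 0.1977]
tool_rot: [-3.141, -0.004, 2.97]
wrist_force: [0.5, 0.7, -1.2]
grip_width: 0.0217
finger_force: 35.0
go [-0.0578 -0.2034 -0.0024] [-0.0009 -0.0041  0.1398]
```

```bash
echo '[[[-0.009,-0.032,0,0,0,0.02],[-0.018,-0.064,0,0,0,0.04],[-0.027,-0.095,0,0,0,0.06],[-0.036,-0.127,0,0,0,0.09],[-0.045,-0.158,0,0,0,0.12],[-0.052,-0.182,0,0,0,0.14],[-0.057,-0.197,0,0,0,0.14],[-0.058,-0.203,0,0,0,0.14]]]' > next.json && python3 steer.py next.json
echo '[[[0,0,0,0,0,0],[0,0,0,0,0,0]]]' > next.json && python3 steer.py next.json
python3 - <<'E'
from h import *
print(manip.read_state()["tool_rot"])
p,d,c=snap("w4")
P=wcloud(c,d).reshape(-1,3);P=P[(P[:,2]>.036)&(P[:,2]<.044)&(abs(P[:,0]-.549)<.1)&(abs(P[:,1]+.156)<.1)]
print(len(P),rect(P))
E
```

```text
t: 5.08
tcp_pos: [0.5316, -0.1558, 0.1981]
tool_rot: [-3.141, -0.002, 2.828]
wrist_force: [0.3, -0.3, -1.4]
grip_width: 0.0214
finger_force: 35.0
t: 5.25
tcp_pos: [0.5311, -0.1522, 0.1987]
tool_rot: [3.14, -0.003, 2.831]
wrist_force: [0.4, 0.4, -1.7]
grip_width: 0.0216
finger_force: 35.0
[ 3.14042833e+00 -2.85902655e-03  2.83093207e+00]
7798 (array([ 547. , -155.7]), array([140.8,  99.1]), 72.22)
```

View pics/w4.png

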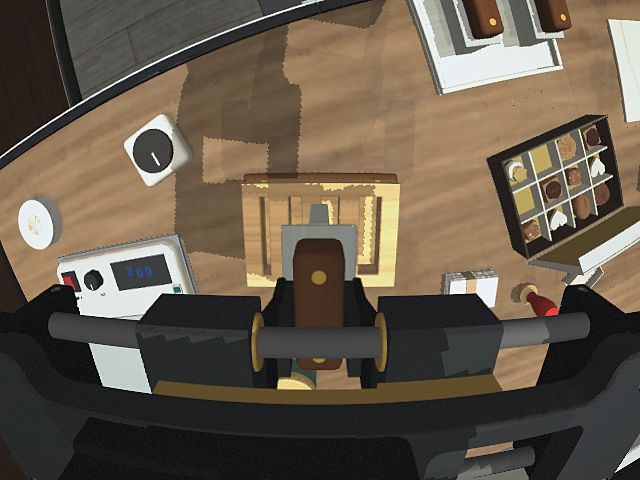

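Wrist view: rack at (320,232), with the slots at x≈263, 297, 345(partly hidden), 378; the held plate's near edge is at y≈226 and the blade's near end shows at (319,213). I'll rectify the rack top in its own frame to read the slots, and measure the blade in hand.

```bash
python3 - <<'E'
from h import *
c=dict(np.load("pics/w4.npz"));im=cv2.imread("pics/w4.png")
C=np.array([.547,-.1557]);a=np.deg2rad(-17.78);s=3.6
def rackgrid():
    v,u=np.mgrid[:380,:540];x=(190-v)/s/1000;y=(270-u)/s/1000   # left=+y, up=+x
    return np.stack([C[0]+x*np.cos(a)-y*np.sin(a),C[1]+x*np.sin(a)+y*np.cos(a),0*x+.04],-1).reshape(-1,3)
G=rackgrid()
m=wproj(c,G).reshape(380,540,2).astype(np.float32);A=cv2.remap(im,m[...,0],m[...,1],cv2.INTER_CUBIC)
t=manip.get_calibration("top");q=(G@t["R"].T+t["t"])@t["K"].T;m=(q[:,:2]/q[:,2:]).reshape(380,540,2).astype(np.float32)
B=cv2.remap(cv2.imread("pics/top0.png"),m[...,0],m[...,1],cv2.INTER_CUBIC)
D=cv2.resize(im[185:255,270:370],None,fx=2.6,fy=2.6,interpolation=cv2.INTER_CUBIC)
o=np.zeros((600,800,3),np.uint8);o[:300,:430]=cv2.resize(A,(430,300));o[300:,:430]=cv2.resize(B,(430,300));o[:D.shape[0],500:500+D.shape[1]]=D
# profile plots: mean colour along mid rows
g=lambda I,r0,r1:I[r0:r1].mean((0,2))
E=np.full((380,300,3),255,np.uint8)
cv2.imwrite("pics/rect.png",np.vstack([A,B])[::1]);
o=np.zeros((600,800,3),np.uint8);o[:300,:426]=cv2.resize(A,(426,300));o[300:,:426]=cv2.resize(B,(426,300));o[:D.shape[0],500:500+D.shape[1]]=D
cv2.imwrite("pics/comp.png",o)
# depth-based: rack-frame y histogram of deep points
P=wcloud(c,c["d"]).reshape(-1,3);r=P[:,:2]-C;X=r@[np.cos(a),np.sin(a)];Y=r@[-np.sin(a),np.cos(a)]
k=(abs(X)<.034)&(abs(Y)<.068)&(P[:,2]<.05)
top=k&(P[:,2]>.037)
h,e=np.histogram(Y[top]*1000,np.arange(-70,71,1));ii=[int(e[i]) for i in range(140) if h[i]<4];print(ii)
for lo in (.142,.15,.16,.17):
    T=Ro.from_euler("xyz",[3.1404,-.0029,2.831]);L=T.inv().apply(P-[.5311,-.1522,.1987]);
z=L[:,2]
for lo,hi in((.0,.004),(.005,.02),(.02,.04),(.04,.052),(.052,.06)):
    q=L[(z>lo)&(z<=hi)&(abs(L[:,0])<.05)&(abs(L[:,1])<.03)];print(lo,len(q),(q.min(0)*1000).round(1),(q.max(0)*1000).round(1)) if len(q) else 0
E
```

```text
[-70, -69, -53, -52, -51, -50, -49, -48, -28, -27, -26, -25, -24, -23, -22, -21, -20, -19, -18, -6, 0, 1, 2, 3, 4, 5, 6, 7, 8, 9, 10, 11, 12, 13, 14, 15, 36, 37, 38, 39, 40, 41, 42, 43, 44, 45, 46, 47, 48, 49, 50, 51, 52, 68, 69]
0.0 81 [  8.9 -18.2   0. ] [33.1 19.8  4. ]
0.005 1950 [  7.5 -17.9   5. ] [36.1 18.4 19.6]
0.02 170 [34.6 -4.9 20.1] [36.1  5.1 39.7]
0.04 74 [35.3 -4.9 40.4] [36.   5.  51.9]
0.052 17 [34.8 -5.  52.8] [35.7  5.  54.9]
```

View pics/comp.png

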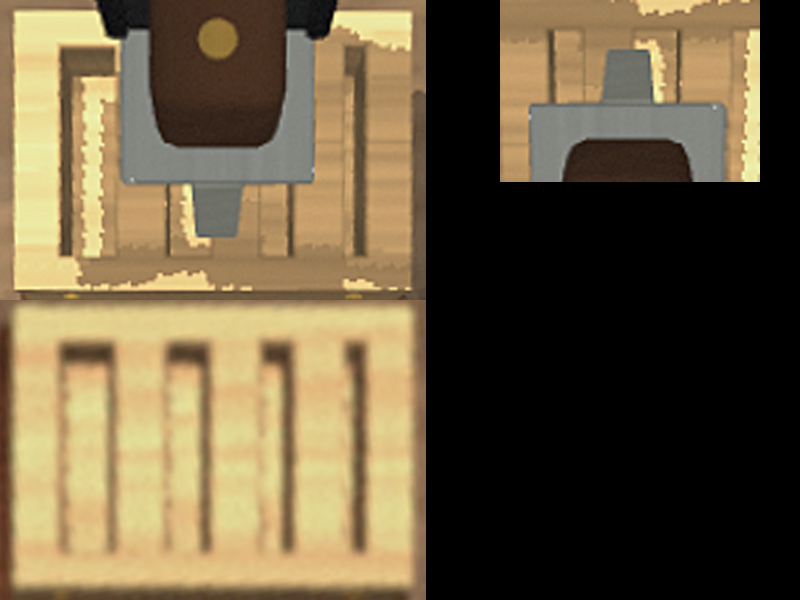

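The composite shows the slots' edges at picture x≈345–366, 259–292, 167–209 and 59–115 (2.84 px/mm). So in the rack frame they are centred at y ≈ -50.2, -22.7, +8.7 and +44.3 mm. The held blade seems about 10 mm thick and central in the fingers. Now I'll hover over slot 1.

```bash
echo '[[[-0.003,-0.008,0.01,0,0,0],[-0.008,-0.02,0.03,0,0,0],[-0.012,-0.034,0.05,0,0,0],[-0.016,-0.044,0.068,0,0,0],[-0.0172,-0.0487,0.078,0,0,0],[-0.0172,-0.0487,0.082,0,0,0],[-0.0172,-0.0487,0.084,0,0,0],[-0.0172,-0.0487,0.084,0,0,0]]]' > next.json && python3 steer.py next.json
echo '[[[0,0,0,0,0,0],[0,0,0,0,0,0],[0,0,0,0,0,0],[0,0,0,0,0,0]]]' > next.json && python3 steer.py next.json
cat >> h.py <<'E'
def servo(name,slot):
    S=[];st=manip.read_state();p,d,c=snap(name)
    P=wcloud(c,d).reshape(-1,3);T=Ro.from_euler("xyz",st["tool_rot"]);L=T.inv().apply(P-st["tcp_pos"])
    k=(abs(P[:,0]-.547)<.1)&(abs(P[:,1]+.156)<.1)
    zt=np.median(P[k&(P[:,2]>.034)&(P[:,2]<.046)][:,2]);Q=P[k&(abs(P[:,2]-zt)<.0025)]
    print("rack",len(Q),rect(Q),zt.round(4));
    b=L[(L[:,2]>.02)&(L[:,2]<.054)&(abs(L[:,0])<.045)&(abs(L[:,1])<.012)&(P[:,2]>.046)]
    pl=L[(L[:,2]>.003)&(L[:,2]<.012)&(abs(L[:,0])<.045)&(abs(L[:,1])<.025)]
    print("blade tool x max,y",np.round(1000*np.array([np.percentile(b[:,0],95),*np.percentile(b[:,1],[1,99])]),1),"plate",np.round(1000*np.array([pl[:,0].max(),*np.percentile(pl[:,1],[.5,99.5])]),1))
    # rack outline in tool frame
    q=L[k&(abs(P[:,2]-zt)<.0025)];print("rack in tool",rect(q))
    print(st["tcp_pos"].round(4),st["tool_rot"].round(4),st["wrist_force"].round(1))
E
python3 -c "
from h import *
servo('w5',1)"
```

```text
t: 5.97
tcp_pos: [0.5336, -0.2041, 0.1155]
tool_rot: [3.141, -0.001, 2.832]
wrist_force: [0.4, -0.1, -0.7]
grip_width: 0.0217
finger_force: 35.0
t: 6.3
tcp_pos: [0.5341, -0.2049, 0.1163]
tool_rot: [-3.141, 0.001, 2.831]
wrist_force: [0.2, -0.3, -1.0]
grip_width: 0.0216
finger_force: 35.0
rack 12830 (array([ 547.2, -154.9]), array([141. ,  98.5]), 72.15) 0.0392
blade tool x max,y [36.  -4.9  5. ] plate [ 36.3 -17.7  18.2]
rack in tool (array([ 2.9, 51.7]), array([ 98.5, 141. ]), 0.07)
[ 0.5341 -0.2049  0.1163] [-3.1413e+00  1.4000e-03  2.8312e+00] [ 0.2 -0.3 -1. ]
```

```bash
cat >> h.py <<'E'
def rectview(name,out,rc,tp,tr):
    "rack-top plane seen in tool frame at 5 px/mm, left=+y; rc rack centre in tool mm"
    c=dict(np.load(f"pics/{name}.npz"));im=cv2.imread(f"pics/{name}.png");T=Ro.from_euler("xyz",tr)
    v,u=np.mgrid[:600,:800];x=rc[0]+(v-300)/6.;y=rc[1]+(400-u)/6.-40
    Z=tp[2]-.0395;G=T.apply(np.stack([x/1000,y/1000,0*x+Z],-1).reshape(-1,3))+tp
    m=wproj(c,G).reshape(600,800,2).astype(np.float32);A=cv2.remap(im,m[...,0],m[...,1],cv2.INTER_CUBIC)
    for sy,w in((-50.25,7.5),(-22.75,11.5),(8.75,15.5)):
        for e in(-1,1):
            U=int(round(400-6*(sy+e*w/2+40)));cv2.line(A,(U,500),(U,560),(0,0,255),1)
    for xx in(-37,37):cv2.line(A,(0,int(300+6*xx)),(120,int(300+6*xx)),(255,0,0),1)
    cv2.imwrite(f"pics/{out}.png",A)
E
python3 -c "
from h import *
rectview('w5','r5',(2.9,51.7),np.array([.5341,-.2049,.1163]),[-3.1413,.0014,2.8312])"
```

```text
(no output)
```

View pics/r5.png

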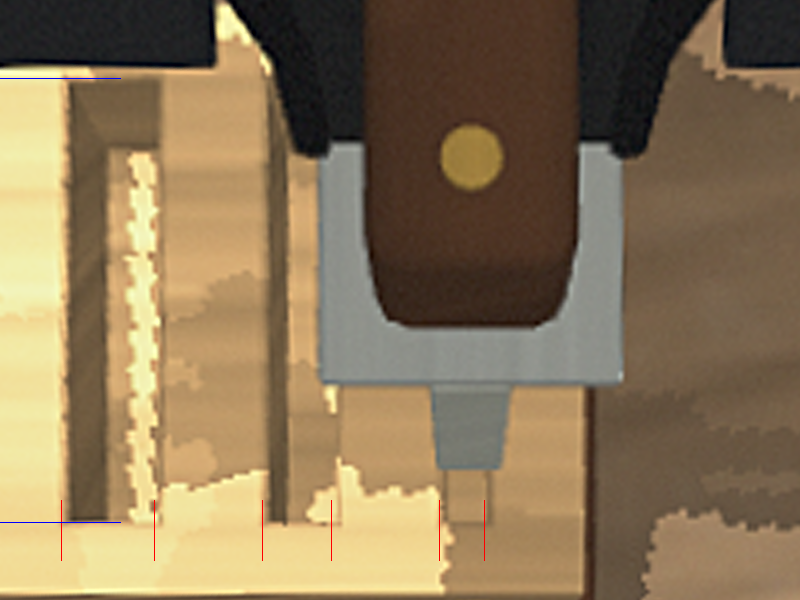

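The rectified view shows slot 1 at x 446–492, slot 2 at 268–341 and their near ends at y≈523. So slot 1 is centred across the blade within about 0.2 mm, slot 2 lies 27.4 mm further in +y, and the spacer needs 2 mm along tool +x. Now I'll lower it slowly on slot 1.

```bash
echo '[[[0.001,0,0.003,0,0,0],[0.002,0,0.008,0,0,0],[0.002,0,0.012,0,0,0],[0.002,0,0.015,0,0,0],[0.002,0,0.017,0,0,0],[0.002,0,0.018,0,0,0],[0.002,0,0.0185,0,0,0],[0.002,0,0.019,0,0,0]]]' > next.json && python3 steer.py next.json
echo '[[[0,0,0.0004,0,0,0],[0,0,0.0008,0,0,0],[0,0,0.0012,0,0,0],[0,0,0.0016,0,0,0]]]' > next.json && python3 steer.py next.json
```

```text
t: 7.02
tcp_pos: [0.5318, -0.2045, 0.0965]
tool_rot: [-3.142, 0.0, 2.831]
wrist_force: [0.4, 0.2, -0.8]
grip_width: 0.0217
finger_force: 35.0
t: 7.35
tcp_pos: [0.5319, -0.2044, 0.0951]
tool_rot: [-3.142, 0.0, 2.831]
wrist_force: [-0.5, -0.3, 4.1]
grip_width: 0.0216
finger_force: 35.0
```

```bash
echo '[[[0,0,0.0004,0,0,0],[0,0,0.0008,0,0,0],[0,0,0.0008,0,0,0],[0,0,0.0008,0,0,0]]]' > next.json && python3 steer.py next.json
python3 -c "
from h import *
servo('w6',1)"
```

```text
t: 7.68
tcp_pos: [0.5319, -0.2045, 0.0951]
tool_rot: [-3.141, 0.001, 2.831]
wrist_force: [-1.7, 0.1, 4.8]
grip_width: 0.0216
finger_force: 35.0
rack 12933 (array([ 541.3, -153.4]), array([141. ,  86.2]), 72.18) 0.0393
blade tool x max,y [36.  -4.8  5. ] plate [ 36.2 -17.7  18.2]
rack in tool (array([ 6.7, 51.5]), array([ 86.2, 141. ]), 0.02)
[ 0.5319 -0.2045  0.0951] [-3.1413e+00  6.0000e-04  2.8310e+00] [-1.7  0.1  4.8]
```

Slot 1 refuses it: TCP z holds at 0.0951 under about 5 N. I'll lift and go over to slot 2.

```bash
echo '[[[0,0,-0.003,0,0,0],[0,0,-0.009,0,0,0],[0,0,-0.015,0,0,0],[0,0.006,-0.016,0,0,0],[0,0.014,-0.016,0,0,0],[0,0.022,-0.016,0,0,0],[0,0.0274,-0.016,0,0,0],[0,0.0274,-0.016,0,0,0]]]' > next.json && python3 steer.py next.json
echo '[[[0,0,0,0,0,0],[0,0,0,0,0,0],[0,0,0,0,0,0]]]' > next.json && python3 steer.py next.json
python3 - <<'E'
from h import *
st=manip.read_state()
servo('w7',2)
rectview('w7','r7',(1,23.2),st["tcp_pos"],st["tool_rot"])
E
```

```text
t: 8.4
tcp_pos: [0.5402, -0.1764, 0.1098]
tool_rot: [3.141, -0.001, 2.833]
wrist_force: [0.3, -0.3, -0.7]
grip_width: 0.0214
finger_force: 35.0
t: 8.65
tcp_pos: [0.5401, -0.1785, 0.11]
tool_rot: [-3.141, -0.0, 2.831]
wrist_force: [-0.2, -0.0, -1.1]
grip_width: 0.0217
finger_force: 35.0
rack 12945 (array([ 545.3, -154.8]), array([140.9,  95. ]), 72.15) 0.0393
blade tool x max,y [36.  -4.9  5. ] plate [ 36.1 -17.7  18.2]
rack in tool (array([ 2.3, 24.2]), array([ 95. , 140.9]), 0.04)
[ 0.5401 -0.1785  0.11  ] [-3.1415e+00 -1.0000e-04  2.8307e+00] [-0.2 -0.  -1.1]
```

View pics/r7.png

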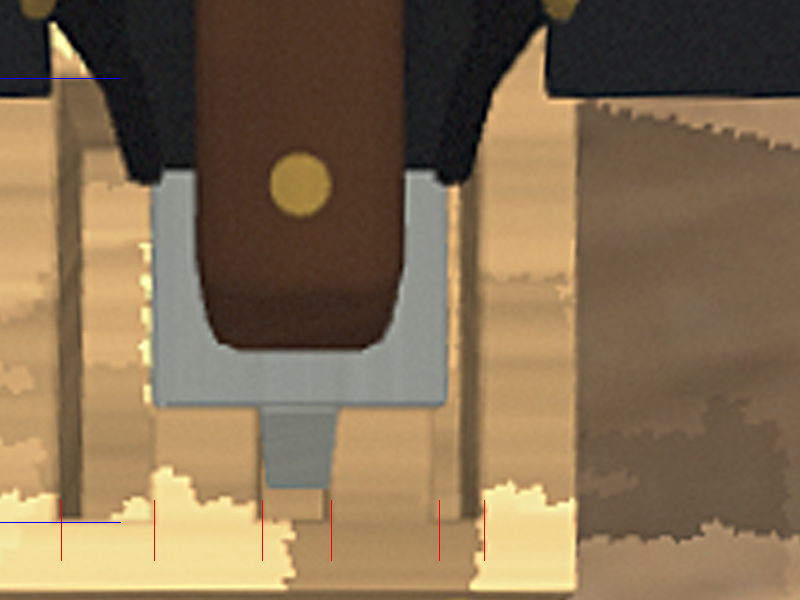

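Slot 2 straddles x≈258–326 in this view and the blade's foot is close above it. I'll read the edge profile more finely before lowering.

```bash
python3 - <<'E'
from h import *
for n,r0,r1,off,rcy in(("r5",478,498,0,51.7-27.3),("r7",494,499,0,23.2)):
    g=cv2.GaussianBlur(cv2.imread(f"pics/{n}.png").astype(np.float32),(5,1),0)[r0:r1].mean((0,2));
    y=rcy-40+(400-np.arange(800))/6
    d=np.gradient(g);i=[k for k in range(2,798) if abs(d[k])>2.0 and abs(d[k])==abs(d[k-2:k+3]).max()]
    print(n,[(round(float(y[k]),1),round(float(d[k]),1)) for k in i])
E
```

```text
r5 [(41.4, -4.6), (39.9, -14.0), (38.6, 2.2), (33.1, 7.5), (28.7, 8.5), (25.1, -14.0), (24.1, 9.1), (19.7, -5.1), (18.7, 3.4), (14.2, 3.5), (6.2, -14.1), (5.2, 2.4), (3.1, 9.1), (-1.4, 4.6), (-3.8, 3.0), (-5.8, 6.8), (-9.1, -8.2), (-11.6, 3.2), (-13.6, 4.5), (-15.8, -6.3), (-17.8, 3.3), (-20.1, 4.1), (-21.8, -8.3), (-23.6, 6.2), (-29.9, -6.8), (-30.9, 4.8), (-46.4, -14.6), (-47.9, 6.1)]
r7 [(49.5, 9.8), (47.9, 2.7), (46.7, -12.7), (45.5, 6.4), (43.5, 8.4), (42.2, -2.0), (40.2, -13.9), (38.9, 2.3), (36.5, 10.3), (29.0, -2.0), (28.0, 7.4), (26.2, -3.8), (24.7, 9.0), (18.7, 2.3), (17.4, -14.7), (16.4, 3.6), (13.4, 8.7), (11.4, -5.3), (7.2, -7.1), (6.2, 10.2), (-3.0, 2.2), (-3.8, -10.9), (-5.1, 7.4), (-21.5, -3.4), (-22.5, 2.0), (-27.0, -10.0), (-30.3, 18.3), (-41.1, -16.6), (-42.0, 2.8), (-45.0, 8.3), (-45.8, -14.3), (-82.0, 2.4)]
```

```bash
echo '[[[0,0.0008,0.003,0,0,0],[0,0.0008,0.007,0,0,0],[0,0.0008,0.010,0,0,0],[0,0.0008,0.012,0,0,0],[0,0.0008,0.013,0,0,0],[0,0.0008,0.014,0,0,0]]]' > next.json && python3 steer.py next.json
echo '[[[0,0,0.0007,0,0,0],[0,0,0.0014,0,0,0],[0,0,0.0021,0,0,0],[0,0,0.0028,0,0,0]]]' > next.json && python3 steer.py next.json
```

```text
t: 9.2
tcp_pos: [0.5403, -0.1775, 0.0958]
tool_rot: [3.142, -0.0, 2.831]
wrist_force: [0.6, 0.4, -2.2]
grip_width: 0.0216
finger_force: 35.0
t: 9.53
tcp_pos: [0.5405, -0.1776, 0.0934]
tool_rot: [-3.142, 0.0, 2.831]
wrist_force: [0.0, -0.3, -1.0]
grip_width: 0.0218
finger_force: 35.0
```

It is entering: z is 0.0934 with no resistance. Going on down.

```bash
echo '[[[0,0,0.001,0,0,0],[0,0,0.002,0,0,0],[0,0,0.003,0,0,0],[0,0,0.004,0,0,0],[0,0,0.005,0,0,0],[0,0,0.006,0,0,0],[0,0,0.007,0,0,0],[0,0,0.008,0,0,0]]]' > next.json && python3 steer.py next.json
```

```text
t: 10.2
tcp_pos: [0.5404, -0.1776, 0.0852]
tool_rot: [3.142, -0.0, 2.831]
wrist_force: [0.2, 0.5, -1.1]
grip_width: 0.0217
finger_force: 35.0
```

```bash
echo '[[[0,0,0.002,0,0,0],[0,0,0.004,0,0,0],[0,0,0.006,0,0,0],[0,0,0.008,0,0,0],[0,0,0.010,0,0,0],[0,0,0.012,0,0,0],[0,0,0.014,0,0,0],[0,0,0.0155,0,0,0]]]' > next.json && python3 steer.py next.json
echo '[[[0,0,0.0005,0,0,0],[0,0,0.001,0,0,0],[0,0,0.0015,0,0,0],[0,0,0.002,0,0,0],[0,0,0.0025,0,0,0],[0,0,0.003,0,0,0]]]' > next.json && python3 steer.py next.json
```

```text
t: 10.87
tcp_pos: [0.5403, -0.1775, 0.0696]
tool_rot: [3.142, -0.0, 2.831]
wrist_force: [0.2, -0.8, -0.4]
grip_width: 0.0217
finger_force: 35.0
t: 11.37
tcp_pos: [0.5404, -0.1776, 0.0671]
tool_rot: [-3.142, 0.0, 2.831]
wrist_force: [-0.9, 1.0, 5.1]
grip_width: 0.0217
finger_force: 35.0
```

The floor is reached (foot ≈ 0.012 m, 5 N). I'll ease off, release and retreat straight up.

```bash
echo '[[[0,0,-0.0005,0,0,0],[0,0,-0.0005,0,0,0],[0,0,-0.0005,0,0,0],[0,0,-0.0005,0,0,0],[0,0,-0.0005,0,0,0],[0,0,-0.0005,0,0,0]]]' > next.json && python3 steer.py next.json 0.05
echo '[[[0,0,-0.004,0,0,0],[0,0,-0.012,0,0,0],[0,0,-0.025,0,0,0],[0,0,-0.045,0,0,0],[0,0,-0.07,0,0,0],[0,0,-0.1,0,0,0],[0,0,-0.12,0,0,0],[0,0,-0.13,0,0,0]]]' > next.json && python3 steer.py next.json
echo '[[[0,0,0,0,0,0],[0,0,0,0,0,0]]]' > next.json && python3 steer.py next.json
python3 - <<'E'
from h import *
p,d,c=snap("w8")
P=wcloud(c,d).reshape(-1,3);P=P[(abs(P[:,0]-.54)<.05)&(abs(P[:,1]+.178)<.05)]
for lo,hi in((.08,.1),(.057,.067)):
    G=P[(P[:,2]>lo)&(P[:,2]<hi)];print(rect(G),np.median(G[:,2]))
q,_=manip.grab_frame("side");t,_=manip.grab_frame("top")
cv2.imwrite("pics/end.png",np.hstack([cv2.resize(p[100:400,150:500],(350,300)),cv2.resize(q[120:420,180:600],(420,300))])[:,:,::-1])
E
```

```text
t: 11.87
tcp_pos: [0.5404, -0.1776, 0.0673]
tool_rot: [3.142, 0.0, 2.831]
wrist_force: [0.3, 0.3, 0.3]
grip_width: 0.048
finger_force: 0.0
t: 12.53
tcp_pos: [0.542, -0.1783, 0.2012]
tool_rot: [-3.14, 0.006, 2.831]
wrist_force: [-0.1, -0.2, -0.2]
grip_width: 0.0502
finger_force: 0.0
t: 12.7
tcp_pos: [0.5402, -0.1774, 0.1975]
tool_rot: [-3.141, 0.0, 2.831]
wrist_force: [0.4, 0.6, -0.9]
grip_width: 0.0499
finger_force: 0.0
(array([ 539.9, -177.3]), array([22.1, 60.6]), 72.85) 0.0870289545129393
(array([ 539.1, -177.2]), array([36.1, 69.6]), 72.84) 0.06132574586990491
```

View pics/end.png

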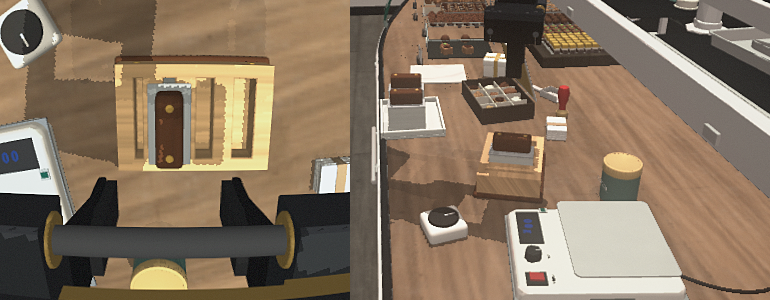

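The spacer sits in slot 2 (left picture at (170,128), slot 1 free at its left). Its grip top is at 0.087 m and its plate at 0.061 m, which matches fully seated, and the tray's spacers still stand at (405,90).

```bash
python3 -c "
from cell import manip
print(manip.job_done())"
```

```text
the job is handed in; nothing more can be done
None
```

The clean spacer was refused by slot 1 under about 5 N, went into slot 2 freely, and is seated fully down there and released; the used spacers in the tray were left alone and the job is handed in.

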